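# Set up the menu stand and hold its clip open

## Robot

A 6-joint arm with a two-finger parallel gripper is mounted at the origin on the work surface. World frame = base frame: x ahead of the robot, y to its left, z up, the work surface at z = 0. Lengths are in m, angles in rad, forces in N, time in s.
With the tool pointing down it reaches from about 0.35 to 0.975 m from the base axis. Payload 4.9 kg.
Tool frame: the origin (TCP) lies on the front face of the gripper's body, between the roots of the fingers; the fingertips stand 73 mm ahead of it and the grasp point (between the pads) lies 54 mm ahead of it; z points along the fingers, y is the line along which they close (so a half turn about z gives the same grasp; the last joint's range is limited). The gripper opens to 85 mm and grips with 20 to 120 N. Pads are 22 mm wide; open, the fingers measure 114 mm over their backs; the gripper's body (76 mm by 85 mm) begins 54 mm behind the grasp point. The pads swing forward as they close: fully open they stand 13 mm farther back than shut.
Start: joints at [-0.119, 0.053, 1.613, -0, 1.476, -0.119], TCP at [0.625, 0, 0.304] pointing down, gripper open.
Joint ranges: [-3.01, 3.01], [-1.01, 2.22], [0.06, 2.58], [-1.02, 4.17], [0.09, 2.62], [-3.14, 3.14]. Speed limits (rad/s): [2.57, 2.57, 3.14, 3.14, 3.14, 3.14].

## Interface

Orientations are given as a rotation vector (axis times angle).
In Python, from station import status, imaging, order gives the robot as it stands.
- The arm moves only by the tool arm_command, never from a script. Its argument "increments" is a list of rows, each an object with "slide": the shift along the tool's x, y, z in m, a list of three; "spin": the turn about the tool's z in degrees; "gripper": the opening, from -1 (shut) to 1 (fully open). In form: [{"slide": [x, y, z], "spin": spin, "gripper": gripper}, ...]. A call has 1 to 8 rows; each row is the pose to reach, as a shift and turn from the pose commanded when the call began, along the tool's axes at that moment; what a row does not reach only later rows make up. A row lasts 1/12 s, in which the tool goes at most 41.7 mm and 7.16 degrees, less where a joint would pass 70% of its speed; a pose out of reach is approached as far as the arm can. A call with a gripper value outside its range is refused whole. The fingers move at their own pace and stop on an object; "newtons" is the grip in N (left out, the last holds). Time passes only in rows, so rows that repeat a pose let the fingers close. It gives the time, the measured TCP pose, the force, the opening and the grip force at its end, in the units of the state.
- status.get_obs(): the state, without advancing time (a new reading comes with each control period).
- imaging.get_image(name): name is "scene" or "side" or "wrist"; returns a dict with "frame" (384x512x3 uint8, red, green, blue), "vfov" (degrees; the focal length in pixels is half the picture's height over the tangent of half this angle, whatever the lens; pixels are square), "cx", "cy" (the principal point, pixels), "k1" (the pictures are not rectified: a ray, as slopes to the right and down, at radius r is drawn at 1 + k1 r^2 times it, then the intrinsics apply), "view" (4x4, takes a point from world to camera coordinates); the wrist camera has in their place "mount" (4x4, takes a point from camera to tool coordinates, whose origin is the TCP and whose axes are the flange's). Camera axes: x right, y up, looking along -z (the intrinsics and any distortion apply to the point x, -y, -z); pixel columns grow to the right and rows downward; lengths in m; the calibration is good to about 2 mm. A picture is of the moment at which its call begins: read the wrist's pose just before it. There is no depth.
- order.finish_job(): hands the job in; it is judged then, once.
The state is a dict: "t": time; "q": joint angles; "dq": joint speeds; "effort": joint torques, N m; "tool_pos": TCP position; "tool_rot": TCP orientation; "contact_force": force on the tool from outside, world axes, zero at the start; "wrist_torque": the same for the moment, N m; "opening": finger opening in m; "grip_force": force on a finger pad.
Only numpy, scipy, OpenCV 4.12 (cv2) and the standard library are available. Lean on these libraries where they do the work, as an engineer would, in place of code of your own. Each camera call takes 0.05 s, during which the arm holds its last target. There are 200 camera calls.

## Task

Set up the menu stand on the pantry counter: lift the menu board onto its base so that both brass pins go fully home in the holes of its foot, and let go of it. Then squeeze the tails of the big steel spring clip to open its jaws, take it off the rim of the card box, and bring it, gaping wide, squarely down over the middle of the board's top edge, one jaw in front of the board and one behind, without touching the board. Finish holding it there squeezed open, well over the edge, so that I can slip the menu under it; do not let go, and leave the other things on the counter where they are.

Things in the scene. Friction and masses are not known exactly. Their poses are not given: they have to be found in the camera images.
- menu_board: Menu board, loose, 0.2-0.4 kg, upright on the counter: plywood panel 8 thick (x), 200 wide (y), on a dark wooden foot 40 (x) by 200 (y) by 26 high; 160 mm high in all. Origin: centre of the foot's underside, z up. Underside has two blind holes at y = +60 and -60, 12.2 wide, 20 deep. Alike front and back: either way round on the base is right. Can be pinched across the panel at its top edge
- board_top (a point): Centre of the top edge of the menu board's panel, 160 mm above its underside; axes as the board's (x through the 8 mm thickness, y along the edge, z up)
- stand_base: Base of the menu stand: dark wooden plinth 70 (x) by 230 (y) by 22 mm high, fixed firmly on the counter. Origin: centre of its underside. Two upright brass pins at y = +60 and -60 mm on its top, 10 mm thick, 16 mm high, their upper 6 mm tapered to 4.4 mm
- base_seat (a point): Centre of the base's top face, 22 mm above the counter, axes as the base's; the board's origin comes here when fully home
- clip: Big sheet-steel spring clip, 80 g, 80 mm tall, parked jaws down, tails up, on the card box's front rim. Origin: on its pivot pin; x along the pin, y from lever to lever (the way the tails are squeezed), z up. Jaws 50 mm wide reach 34 mm below the pin. A coil of 6 mm radius lies round the pin between the levers and rests on the rim as parked; an edge can enter up to there. Springs shut when let go
- clip_tails (a point): Point on the clip midway between its two tail tips, 44 mm above the pin, axes as the clip's. Tails are 36 mm wide (x). Over their outsides the tips are 56 mm apart shut, about 49 as parked; squeezed home the tails stand parallel, 20 mm over their outsides, tips 48 mm above the pin. Squeezing takes 5 N at first and 10 to 17 N fully open; a 30 N grip holds it right home on its stop
- clip_mouth (a point): Point on the clip midway between its jaw lips, 32 mm below the pin, axes as the clip's. Squeezed home, the lips are 25 mm apart (20 mm at the narrowest place above them), so an 8 mm board has some 6 mm to spare each side
- clip_lever_a (a joint): Turn of the clip's lever on its +y side, rad: 0 shut, about 0.085 as parked, 0.376 squeezed fully open (stop)
- clip_lever_b (a joint): Turn of the clip's lever on its -y side, same meaning; both levers always turn alike
- card_box: Open-topped pale wooden box 120 (x) by 180 (y) by 75 mm high, walls 6 mm, fixed firmly, blank cards lying in it below the rim. Origin: centre of its underside. The clip sits across its front wall (-x side, middle of the wall at x = -57 mm), up to 35 mm from the middle in y
- goblet_a: Bystander: stemmed wine glass, 165 tall, widest 74 (mm). Origin: centre of its underside. To be left alone
- goblet_b: Bystander: stemmed wine glass like goblet_a (mm). Origin: centre of its underside. To be left alone
- pepper_mill: Bystander: dark turned-wood pepper mill, 170 tall, widest 56 (mm). Origin: centre of its underside. To be left alone
- ramekin: Bystander: small white bowl, 80 across, 42 high (mm). Origin: centre of its underside. To be left alone
- coasters: Bystander: stack of round cork coasters, 84 across, 25 high (mm). Origin: centre of its underside. To be left alone
- carafe: Bystander: green glass carafe with cork, 80 across, 210 tall (mm). Origin: centre of its underside. To be left alone
- mug: Bystander: blue mug, 82 across, 92 high, handle at its +y side (mm). Origin: centre of its underside. To be left alone
There are look-alikes about, which are no part of the job. Several things have the shape of the menu_board; the one meant has the colours described above. What is shaped like the clip but brown is not meant.

How it is judged:
On the way, in this order (a step that is already met when the one before it is completed fails the run):
1. the menu board stands fully home on its two pins and has been let go (horizontal distance between menu_board and base_seat below 0.003 m and z of menu_board in the frame of base_seat between -0.003 and 0.002 m and angle between the y axis of menu_board and the y axis of stand_base, either way round below 0.05 rad and angle between menu_board's own z axis and vertical below 0.04 rad and contact force between the fingers and menu_board below 0.2 N and linear speed of menu_board below 0.02 m/s), for 0.2 s.
2. the clip, squeezed open, has been lifted clear of the card box (value of joint each of clip_lever_a, clip_lever_b above 0.25 rad and contact force between the fingers and clip above 4 N and z of clip in the frame of card_box above 0.115 m), for 0.1 s.
At the end, for the whole second after the job is handed in: Board home on both pins (3 mm; foot under 2 mm off the base). Fingers hold the clip open (levers over 0.25 rad), upright and in line with the board (0.25 rad), pin 5 to 24 mm over the top edge, within 6 mm across and 25 mm along of its middle; nothing but the base touches the board (horizontal distance between menu_board and base_seat below 0.003 m and z of menu_board in the frame of base_seat between -0.003 and 0.002 m and angle between the y axis of menu_board and the y axis of stand_base, either way round below 0.05 rad and angle between menu_board's own z axis and vertical below 0.04 rad and value of joint each of clip_lever_a, clip_lever_b above 0.25 rad and contact force between the fingers and clip above 4 N and x of clip in the frame of board_top between -0.006 and 0.006 m and y of clip in the frame of board_top between -0.025 and 0.025 m and z of clip in the frame of board_top between 0.005 and 0.024 m and angle between the x axis of clip and the y axis of menu_board, either way round below 0.25 rad and angle between clip's own z axis and vertical below 0.25 rad and contact force between each of clip, the arm, the fingers and menu_board below 0.3 N and linear speed of clip below 0.02 m/s); the arm keeps its last pose, push and grip.
It fails at once if a bystander was moved more than 30 mm or tipped (distance of any of goblet_a, goblet_b, pepper_mill, ramekin, coasters, carafe, mug from where it was at the start of the episode above 0.03 m or angle between any of goblet_a, goblet_b, pepper_mill, ramekin, coasters, carafe, mug's own z axis and vertical above 0.5 rad).
It also fails if it takes over 51 s, if anything falls off the work surface, if the arm or the gripper's body presses on something with over 40 N, if the wrist force passes 120 N, or if a joint passes its speed limit or range.

## Working session

There is one attempt and no reset: what is moved stays moved. The work goes in short steps, Python scripts to look and compute and a tool call to move; the robot and the scene stay as the last step left them, time stands still between calls to the robot, and variables do not carry over. Pictures are saved under pics/ and viewed, at most 10 in all, crops included, and the job is handed in when it is done.

Besides the shell and the picture viewer there is one more tool, called after "Request:" by a JSON object that holds its "fn" and its "kwargs". arm_command: Moves the arm, as the interface text tells. Its arguments: {"type":"object","properties":{"increments":{"type":"array","items":{"type":"object","properties":{"slide":{"type":"array","items":{"type":"number"}},"spin":{"type":"number"},"gripper":{"type":"number"}}}},"newtons":{"type":"number"}},"required":["increments"]}

```bash
ls; mkdir -p pics; python3 - <<'E'
from station import status,imaging
import cv2,numpy as np
o=status.get_obs();print({k:np.round(v,3) for k,v in o.items()})
np.set_printoptions(precision=4,suppress=True)
for n in ["scene","side","wrist"]:
    im=imaging.get_image(n);cv2.imwrite(f"pics/{n}0.png",im["frame"][:,:,::-1])
    print(n,{k:v for k,v in im.items() if k!="frame"})
    np.save(f"{n}0.npy",im,allow_pickle=True)
a=[cv2.imread(f"pics/{n}0.png") for n in ["scene","side"]]
E
```

```text
pics
{'t': np.float64(0.0), 'q': array([-0.119,  0.053,  1.614,  0.   ,  1.476, -0.119]), 'dq': array([ 0.002,  0.   ,  0.001,  0.001, -0.002,  0.001]), 'effort': array([ 0.0000e+00, -3.9367e+01, -3.7018e+01, -0.0000e+00,  7.0000e-03,
       -0.0000e+00]), 'tool_pos': array([0.625, 0.   , 0.303]), 'tool_rot': array([-2.22e+00, -2.22e+00,  2.00e-03]), 'contact_force': array([ 0.418, -0.132, -0.403]), 'wrist_torque': array([ 0.043, -0.008,  0.013]), 'grip_force': np.float64(0.0), 'opening': np.float64(0.085)}
scene {'vfov': 47.99037477916348, 'cx': 250.07009054442108, 'cy': 191.64221691899724, 'k1': -0.05276983245004772, 'view': array([[ 0.8392,  0.5438,  0.0037, -0.3969],
       [-0.4516,  0.6932,  0.5618,  0.1615],
       [ 0.3029, -0.4731,  0.8273, -1.4951],
       [ 0.    ,  0.    ,  0.    ,  1.    ]])}
side {'vfov': 52.7524041411264, 'cx': 257.36771351942247, 'cy': 199.946236061561, 'k1': -0.10215177375650945, 'view': array([[ 0.7849, -0.6196,  0.0048, -0.3708],
       [ 0.4158,  0.5324,  0.7373, -0.2953],
       [-0.4594, -0.5767,  0.6755, -1.243 ],
       [ 0.    ,  0.    ,  0.    ,  1.    ]])}
wrist {'vfov': 66.03347822643501, 'cx': 249.84524980161441, 'cy': 185.9051462668035, 'k1': -0.0367557016345845, 'mount': array([[-0.0015,  0.957 ,  0.29  ,  0.0752],
       [ 1.    ,  0.0013,  0.0008, -0.0004],
       [ 0.0004,  0.29  , -0.957 , -0.0713],
       [ 0.    ,  0.    ,  0.    ,  1.    ]])}
```

View pics/scene0.png

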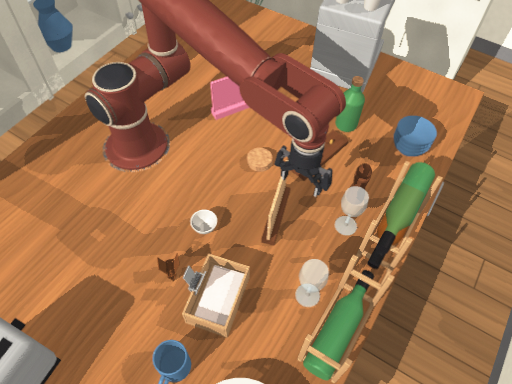

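View pics/side0.png

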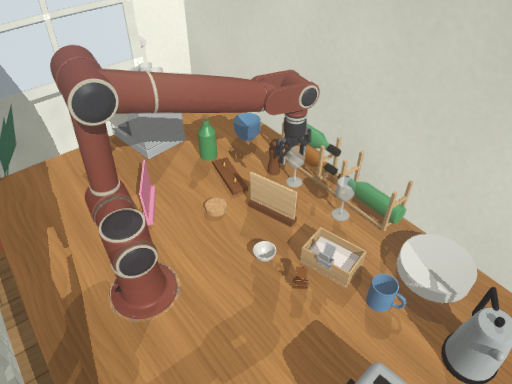

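View pics/wrist0.png

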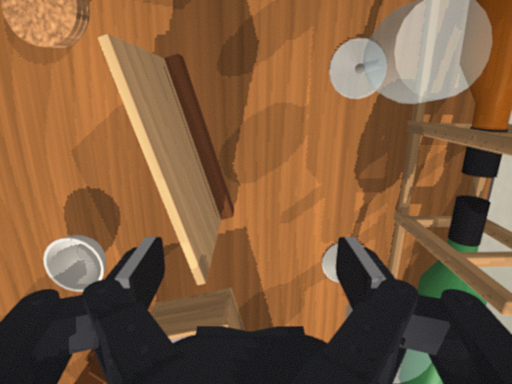

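The scene view shows the board near (275,210), the base partly hidden at (335,150), the clip at (192,278) on the box, and the brown look-alike at (167,266). In the side view the base is at (230,175), with pins near (222,165) and (240,185). In the wrist view the board's top edge runs from (103,40) to (203,280).

```bash
cat > h.py <<'E'
import numpy as np,cv2
from scipy.spatial.transform import Rotation as R
np.set_printoptions(precision=4,suppress=True)
def load(f): return np.load(f,allow_pickle=True).item()
def grab(name,tag):
    from station import status,imaging
    o=status.get_obs();im=imaging.get_image(name)
    im["tool_pos"]=o["tool_pos"];im["tool_rot"]=o["tool_rot"]
    np.save(tag+".npy",im,allow_pickle=True);cv2.imwrite(f"pics/{tag}.png",im["frame"][:,:,::-1]);return im
def c2w(im):
    if "view" in im: return np.linalg.inv(im["view"])
    T=np.eye(4);T[:3,:3]=R.from_rotvec(im["tool_rot"]).as_matrix();T[:3,3]=im["tool_pos"];return T@im["mount"]
def K(im):
    f=im["frame"].shape[0]/2/np.tan(np.radians(im["vfov"]/2))
    return np.array([[f,0,im["cx"]],[0,f,im["cy"]],[0,0,1.]]),np.array([im["k1"],0,0,0,0])
def ray(im,px):
    k,d=K(im);s=cv2.undistortPoints(np.array(px,float).reshape(-1,1,2),k,d)[:,0]
    v=np.c_[s[:,0],-s[:,1],-np.ones(len(s))];T=c2w(im);return T[:3,3],v@T[:3,:3].T
def onz(im,px,z):
    o,v=ray(im,px);return o+v*((np.asarray(z)-o[2])/v[:,2])[:,None]
def proj(im,P):
    P=np.atleast_2d(P);T=np.linalg.inv(c2w(im));p=P@T[:3,:3].T+T[:3,3]
    k,d=K(im);return cv2.projectPoints(p*[1,-1,-1],np.zeros(3),np.zeros(3),k,d)[0][:,0]
def tri(ims,pxs):
    A=np.zeros((3,3));b=np.zeros(3)
    for im,p in zip(ims,pxs):
        o,v=ray(im,[p]);v=v[0]/np.linalg.norm(v[0]);M=np.eye(3)-np.outer(v,v);A+=M;b+=M@o
    return np.linalg.solve(A,b)
E
python3 - <<'E'
from h import *
w=load("wrist0.npy");w["tool_pos"]=np.array([.625,0,.303]);w["tool_rot"]=np.array([-2.2214,-2.2214,0.])
s=load("side0.npy");c=load("scene0.npy")
print("board top",onz(w,[(103,40),(203,280),(122,40),(212,272)],.16))
print("base side",onz(s,[(217,161),(237,194),(246,190),(222,160)],.022))
print("clip",tri([c,s],[(192,278),(325,258)]))
print("box rim",onz(c,[(208,255),(250,267),(229,333),(184,316)],.075))
print("goblet feet/mill",onz(c,[(346,226),(308,295),(360,187),(260,162),(203,225)],0))
S=cv2.imread("pics/side0.png");C=cv2.imread("pics/scene0.png")
a=cv2.resize(S[140:220,180:280],None,fx=6,fy=6,interpolation=2);b=cv2.resize(C[240:340,150:260],None,fx=4.8,fy=4.8,interpolation=2)
d=cv2.resize(S[220:290,280:370],None,fx=4,fy=4,interpolation=2)
cv2.imwrite("pics/crop1.png",np.hstack([cv2.resize(a,(400,320)),cv2.resize(b,(400,320))]))
E
```

```text
board top [[ 0.5261  0.1125  0.16  ]
 [ 0.5848 -0.0726  0.16  ]
 [ 0.539   0.1123  0.16  ]
 [ 0.5927 -0.0648  0.16  ]]
base side [[0.5655 0.4088 0.022 ]
 [0.5054 0.1745 0.022 ]
 [0.5488 0.1717 0.022 ]
 [0.5873 0.4012 0.022 ]]
clip [ 0.4962 -0.3143  0.0986]
box rim [[ 0.4837 -0.2288  0.075 ]
 [ 0.5993 -0.1959  0.075 ]
 [ 0.6521 -0.3727  0.075 ]
 [ 0.5327 -0.3996  0.075 ]]
goblet feet/mill [[ 0.754   0.1065  0.    ]
 [ 0.7621 -0.1505  0.    ]
 [ 0.7285  0.2635  0.    ]
 [ 0.401   0.1726  0.    ]
 [ 0.3852 -0.1292  0.    ]]
```

View pics/crop1.png

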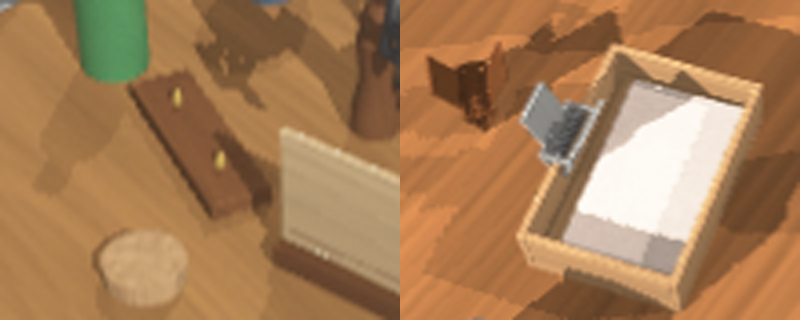

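Crop: the pins' feet are at about side (224,166) and (235,182). The grey clip is on the box's front rim. I'll look at the base from above with the wrist camera.

Request:
{"fn": "arm_command", "kwargs": {"increments": [{"slide": [0.04, -0.01, -0.01], "spin": 0, "gripper": 1}, {"slide": [0.08, -0.02, -0.02], "spin": 0, "gripper": 1}, {"slide": [0.12, -0.03, -0.03], "spin": 0, "gripper": 1}, {"slide": [0.16, -0.04, -0.04], "spin": 0, "gripper": 1}, {"slide": [0.2, -0.05, -0.05], "spin": 0, "gripper": 1}, {"slide": [0.24, -0.06, -0.05], "spin": 0, "gripper": 1}, {"slide": [0.28, -0.07, -0.05], "spin": 0, "gripper": 1}, {"slide": [0.3, -0.075, -0.05], "spin": 0, "gripper": 1}]}}

```text
t: 0.82
tool_pos: [0.5484, 0.3036, 0.354]
tool_rot: [-2.217, -2.224, -0.001]
contact_force: [0.7, -1.1, 0.3]
opening: 0.0854
grip_force: 0.0
```

```bash
python3 - <<'E'
from h import *
from station import status
w=grab("wrist","w1");c=grab("scene","c1")
print(w["tool_pos"],w["tool_rot"],status.get_obs()["t"])
s=load("side0.npy")
print(onz(s,[(224.3,166.3),(235.2,182)],.022), proj(w,onz(s,[(224.3,166.3),(235.2,182)],.022)))
E
```

```text
[0.5484 0.3036 0.354 ] [-2.2173 -2.2239 -0.0011] 0.9167
[[0.5692 0.3567 0.022 ]
 [0.5439 0.2401 0.022 ]] [[266.129  114.226 ]
 [247.2385 197.0969]]
```

View pics/w1.png

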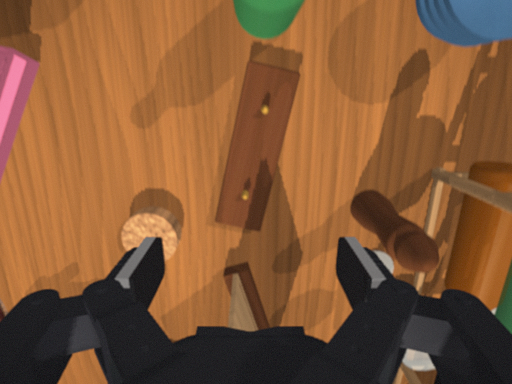

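The wrist view shows the base whole, with brass pins at about (266,108) and (246,194), the carafe above it and the mill at the right.

```bash
python3 - <<'E'
from h import *
w=load("w1.npy");f=w["frame"].astype(int);hsv=cv2.cvtColor(w["frame"],cv2.COLOR_RGB2HSV)
for (x,y) in [(266,108),(246,194)]:
    sub=f[y-16:y+16,x-14:x+14];g=sub[:,:,1]
    m=(g>95).astype(np.uint8)
    n,l,st,ce=cv2.connectedComponentsWithStats(m)
    print(g.max(),[(ce[i]+[x-14,y-16],st[i]) for i in range(1,n) if st[i][4]>4])
# base outline: dark brown
m=((f[:,:,0]<135)&(f[:,:,0]>60)&(f[:,:,1]<70)).astype(np.uint8)
m[:50]=0;m[245:]=0;m[:,:200]=0;m[:,320:]=0
m=cv2.morphologyEx(m,cv2.MORPH_OPEN,np.ones((5,5)))
n,l,st,ce=cv2.connectedComponentsWithStats(m);i=1+np.argmax(st[1:,4]);print(st[i])
cn=max(cv2.findContours((l==i).astype(np.uint8),0,2)[0],key=cv2.contourArea)
print(cv2.approxPolyDP(cn,5,True)[:,0].tolist())
P=onz(w,[(253,61),(299,73),(263,230),(216,220)],.022);print(P,P.mean(0))
E
python3 - <<'E'
import cv2
a=cv2.imread('pics/w1.png')[50:240,200:310]
cv2.imwrite('pics/crop2.png',cv2.resize(a,None,fx=3.1,fy=3.1,interpolation=0))
E
```

```text
177 [(array([264.7, 109.9]), array([ 9, 14,  8,  9, 50], dtype=int32))]
166 [(array([245.0816, 195.3469]), array([10, 13,  7,  9, 49], dtype=int32))]
[ 244  160   30   71 1155]
[[266, 160], [259, 163], [244, 229], [260, 230], [273, 180]]
[[0.5514 0.423  0.022 ]
 [0.6106 0.4088 0.022 ]
 [0.5674 0.1882 0.022 ]
 [0.4976 0.2043 0.022 ]] [0.5568 0.3061 0.022 ]
```

View pics/crop2.png

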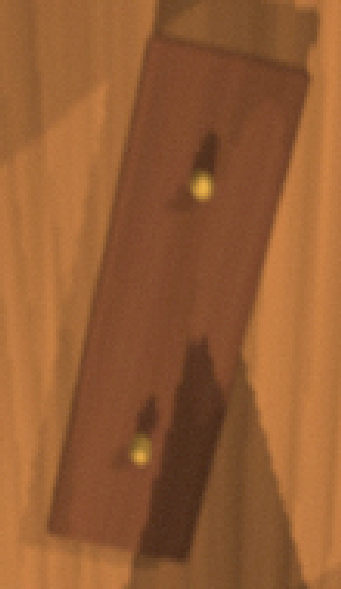

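The crop shows both pins clearly, lit by centroids at (264.7,109.9) and (245.1,195.3) in the full image.

```bash
python3 - <<'E'
from h import *
w=load("w1.npy");s=load("side0.npy")
a=onz(w,[(264.7,109.9),(245.1,195.3)],.031);d=a[0]-a[1]
print("wrist",a,a.mean(0),np.linalg.norm(d),np.degrees(np.arctan2(-d[0],d[1])))
f=s["frame"].astype(int)
for x,y in [(224,164),(235,180)]:
    sub=f[y-9:y+9,x-7:x+7];m=(sub[:,:,1]>105)&(sub[:,:,0]>140)
    yy,xx=np.nonzero(m);print(m.sum(),xx.mean()+x-7,yy.mean()+y-9)
    print(m.astype(int)) if m.sum()<3 else 0
    print(onz(s,[(xx.mean()+x-7,yy.mean()+y-9)],.03))
E
```

```text
wrist [[0.5667 0.3627 0.031 ]
 [0.541  0.2459 0.031 ]] [0.5539 0.3043 0.031 ] 0.11960747075127678 -12.442020625395502
67 223.6865671641791 157.83582089552237
[[0.5967 0.4007 0.03  ]]
28 238.03571428571428 174.96428571428572
[[0.5752 0.2625 0.03  ]]
```

Request:
{"fn": "arm_command", "kwargs": {"increments": [{"slide": [-0.04, 0, 0], "spin": -2.5, "gripper": 1}, {"slide": [-0.08, 0, 0], "spin": -5, "gripper": 1}, {"slide": [-0.12, 0.0, 0.01], "spin": -7.5, "gripper": 1}, {"slide": [-0.16, 0.01, 0.02], "spin": -10, "gripper": 1}, {"slide": [-0.2, 0.01, 0.03], "spin": -12.5, "gripper": 1}, {"slide": [-0.24, 0.01, 0.04], "spin": -15, "gripper": 1}, {"slide": [-0.275, 0.01, 0.05], "spin": -17.5, "gripper": 1}, {"slide": [-0.283, 0.01, 0.054], "spin": -17.5, "gripper": 1}]}}

```text
t: 1.58
tool_pos: [0.559, 0.0118, 0.2978]
tool_rot: [-1.863, -2.528, 0.005]
contact_force: [-1.2, 0.1, -0.7]
opening: 0.0852
grip_force: 0.0
```

```bash
python3 - <<'E'
from h import *
w=grab("wrist","w2");print(w["tool_pos"],w["tool_rot"])
E
```

```text
[0.559  0.0118 0.2978] [-1.8628 -2.5281  0.0054]
```

View pics/w2.png

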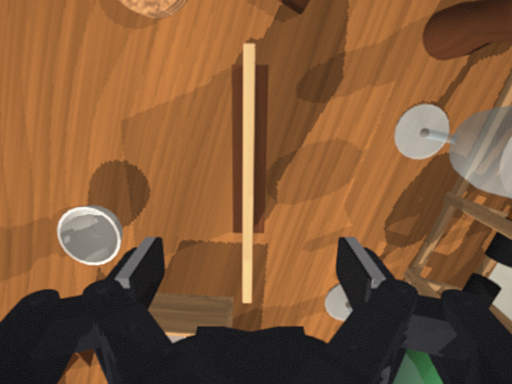

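The wrist view shows the board's top edge as a nearly vertical strip from (249,44) to (247,302), between the fingers.

```bash
cat > strip.py <<'E'
from h import *
def strip(w,y0=60,y1=230,cols=(225,275)):
    f=w["frame"].astype(int)
    m=((f[:,:,2]>95)&(f[:,:,0]>190)).astype(np.uint8)
    m[:,:cols[0]]=0;m[:,cols[1]:]=0
    n,l,st,ce=cv2.connectedComponentsWithStats(m);i=1+np.argmax(st[1:,4]);m=l==i
    rows=np.nonzero(m.any(1))[0]
    mid=[(np.nonzero(m[r])[0].mean(),r) for r in rows if y0<=r<=y1]
    vx,vy,x0,yy=cv2.fitLine(np.array(mid,np.float32),2,0,.01,.01)[:,0]
    e=[(x0+(r-yy)*vx/vy,r) for r in (rows[0]-.5,rows[-1]+.5)]
    return e,np.bincount(m.sum(1)[y0:y1]).argmax()
E
python3 - <<'E'
from strip import *
w=load("w2.npy");e,wd=strip(w);print(e,wd)
a=onz(w,e,.16);d=a[0]-a[1];print(a,a.mean(0),np.linalg.norm(d),np.degrees(np.arctan2(-d[0],d[1])))
Rm=R.from_rotvec(w["tool_rot"]).as_matrix();print("in tool",(a-w["tool_pos"])@Rm,"mean",(a.mean(0)-w["tool_pos"])@Rm)
print(Rm)
E
```

```text
[(np.float64(248.45316813694842), np.float64(42.5)), (np.float64(246.87349864589328), np.float64(302.5))] 10
[[ 0.5253  0.1155  0.16  ]
 [ 0.5828 -0.0764  0.16  ]] [0.5541 0.0196 0.16  ] 0.20036560781427168 16.686561479078343
in tool [[ 0.1092 -0.001   0.1377]
 [-0.0911 -0.0029  0.1379]] mean [ 0.009  -0.0019  0.1378]
[[-0.2962  0.9551 -0.0031]
 [ 0.9551  0.2962 -0.002 ]
 [-0.001  -0.0035 -1.    ]]
```

Request:
{"fn": "arm_command", "kwargs": {"increments": [{"slide": [0.009, -0.002, 0.03], "spin": 0.5, "gripper": 1}, {"slide": [0.009, -0.002, 0.065], "spin": 0.5, "gripper": 1}, {"slide": [0.009, -0.002, 0.1], "spin": 0.5, "gripper": 0.5}, {"slide": [0.009, -0.002, 0.11], "spin": 0.5, "gripper": 0}, {"slide": [0.009, -0.002, 0.11], "spin": 0.5, "gripper": -1}, {"slide": [0.009, -0.002, 0.11], "spin": 0.5, "gripper": -1}, {"slide": [0.009, -0.002, 0.11], "spin": 0.5, "gripper": -1}, {"slide": [0.009, -0.002, 0.11], "spin": 0.5, "gripper": -1}], "newtons": 60}}

```text
t: 2.3
tool_pos: [0.5569, 0.025, 0.193]
tool_rot: [1.866, 2.522, 0.004]
contact_force: [-0.4, -0.9, -0.8]
opening: 0.0119
grip_force: 0.2
```

Request:
{"fn": "arm_command", "kwargs": {"increments": [{"slide": [0, 0, 0], "spin": 0, "gripper": -1}, {"slide": [0, 0, 0], "spin": 0, "gripper": -1}, {"slide": [0, 0, 0], "spin": 0, "gripper": -1}], "newtons": 60}}

```text
t: 2.55
tool_pos: [0.5565, 0.0249, 0.1926]
tool_rot: [1.867, 2.523, 0.003]
contact_force: [-1.5, 0.4, 6.3]
opening: 0.0075
grip_force: 61.2
```

Request:
{"fn": "arm_command", "kwargs": {"increments": [{"slide": [0, 0, -0.02], "spin": 0, "gripper": -1}, {"slide": [0, 0, -0.05], "spin": 0, "gripper": -1}, {"slide": [0.03, 0.01, -0.08], "spin": 3, "gripper": -1}, {"slide": [0.07, 0.02, -0.08], "spin": 9, "gripper": -1}, {"slide": [0.11, 0.03, -0.08], "spin": 15, "gripper": -1}, {"slide": [0.15, 0.04, -0.08], "spin": 21, "gripper": -1}, {"slide": [0.18, 0.05, -0.08], "spin": 27, "gripper": -1}, {"slide": [0.18, 0.05, -0.08], "spin": 29, "gripper": -1}]}}

```text
t: 3.22
tool_pos: [0.5496, 0.2171, 0.2699]
tool_rot: [-2.438, -1.977, -0.004]
contact_force: [0.4, 0.7, -3.7]
opening: 0.0072
grip_force: 59.8
```

Request:
{"fn": "arm_command", "kwargs": {"increments": [{"slide": [0, 0, 0], "spin": 0, "gripper": -1}, {"slide": [0, 0, 0], "spin": 0, "gripper": -1}]}}

```text
t: 3.38
tool_pos: [0.5503, 0.2118, 0.2695]
tool_rot: [2.44, 1.979, -0.001]
contact_force: [-0.3, -1.3, -3.4]
opening: 0.0073
grip_force: 59.8
```

```bash
python3 - <<'E'
from h import *
w=grab("wrist","w3");print(w["tool_pos"],w["tool_rot"])
E
```

```text
[0.5503 0.2118 0.2695] [ 2.4398  1.9791 -0.0011]
```

View pics/w3.png

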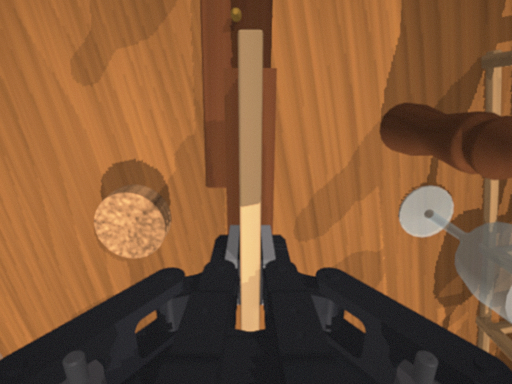

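The wrist view shows the board held upright: top edge from (251,30) to (250,330), the far foot end at row 68, and the far pin of the base at (236,14).

```bash
python3 - <<'E'
from h import *
w=load("w3.npy");f=w["frame"].astype(int);Rm=R.from_rotvec(w["tool_rot"]).as_matrix()
# strip: bright pale edges per row
for r in (40,80,120,160,190,220,240,300,320):
    row=f[r,200:300];print(r,[(200+c) for c in np.nonzero(np.abs(np.diff(row.sum(1)))>60)[0]])
print("col",[(r,f[r,251].tolist()) for r in list(range(26,34))+list(range(324,336))])
T=lambda px,zt:(onz(w,px,w["tool_pos"][2]-zt)-w["tool_pos"])@Rm
print("ends tool",T([(251,29.5),(250,330.5)],.0326))
print("foot top far corners",T([(238,68),(277,69)],.0326+.134))
a=onz(w,[(235.5,15)],.031);print("pin",a)
E
```

```text
40 [np.int64(200), np.int64(236), np.int64(237), np.int64(238), np.int64(261), np.int64(262), np.int64(263), np.int64(270), np.int64(271)]
80 [np.int64(237)]
120 [np.int64(238), np.int64(261)]
160 [np.int64(204), np.int64(238), np.int64(239), np.int64(260)]
190 [np.int64(238), np.int64(239), np.int64(260)]
220 [np.int64(238), np.int64(239), np.int64(240), np.int64(259), np.int64(260)]
240 [np.int64(213), np.int64(214), np.int64(215), np.int64(226), np.int64(227), np.int64(237), np.int64(239), np.int64(240), np.int64(259), np.int64(260), np.int64(261), np.int64(271), np.int64(272), np.int64(284), np.int64(285)]
300 [np.int64(236), np.int64(239), np.int64(240), np.int64(241), np.int64(258), np.int64(259), np.int64(263)]
320 [np.int64(234), np.int64(235), np.int64(236), np.int64(240), np.int64(241), np.int64(258), np.int64(263), np.int64(264)]
col [(26, [85, 52, 31]), (27, [83, 47, 27]), (28, [88, 55, 34]), (29, [126, 92, 60]), (30, [171, 135, 95]), (31, [178, 138, 96]), (32, [175, 137, 96]), (33, [173, 135, 96]), (324, [225, 178, 123]), (325, [223, 177, 124]), (326, [224, 177, 123]), (327, [224, 177, 124]), (328, [225, 179, 125]), (329, [229, 181, 127]), (330, [221, 172, 120]), (331, [136, 106, 77]), (332, [49, 43, 37]), (333, [32, 32, 38]), (334, [31, 32, 33]), (335, [27, 26, 29])]
ends tool [[ 0.0958 -0.0003  0.0325]
 [-0.0223 -0.0008  0.0326]]
foot top far corners [[ 0.0959 -0.0097  0.1665]
 [ 0.0952  0.0198  0.1665]]
pin [[0.5671 0.3609 0.031 ]]
```

Request:
{"fn": "arm_command", "kwargs": {"increments": [{"slide": [0.03, 0.02, 0], "spin": 0.3, "gripper": -1}, {"slide": [0.06, 0.035, 0], "spin": 0.3, "gripper": -1}, {"slide": [0.09, 0.045, 0], "spin": 0.3, "gripper": -1}, {"slide": [0.0955, 0.045, 0], "spin": 0.3, "gripper": -1}, {"slide": [0.0955, 0.045, 0], "spin": 0.3, "gripper": -1}, {"slide": [0.0955, 0.045, 0], "spin": 0.3, "gripper": -1}]}}

```text
t: 3.93
tool_pos: [0.6144, 0.2946, 0.2694]
tool_rot: [2.447, 1.97, -0.002]
contact_force: [-0.4, -0.6, -3.2]
opening: 0.0073
grip_force: 59.8
```

```bash
python3 - <<'E'
from h import *
w=grab("wrist","w4");print(w["tool_pos"],w["tool_rot"])
g=proj(w,[[.5667,.3627,.031],[.541,.2459,.031]]);print(g)
f=w["frame"].astype(int);P=[]
for x,y in g.astype(int):
    sub=f[y-14:y+14,x-14:x+14];m=((sub[:,:,1]>90)&(sub[:,:,1]-sub[:,:,2]>35)&(sub[:,:,0]-sub[:,:,1]<60)).astype(np.uint8)
    n,l,st,ce=cv2.connectedComponentsWithStats(m);i=1+np.argmax(st[1:,4]);print(st[1:]+[x-14,y-14,0,0,0]);P.append(ce[i]+[x-14,y-14])
print(P);a=onz(w,P,.031);d=a[0]-a[1];print(a,a.mean(0),np.linalg.norm(d),np.degrees(np.arctan2(-d[0],d[1])))
E
```

```text
[0.6144 0.2946 0.2694] [ 2.447   1.97   -0.0024]
[[191.2096 115.5319]
 [197.1903 222.9539]]
[[187 111  12  11 101]]
[[193 218  10  12  85]]
[array([192.2277, 116.0594]), array([197.4706, 223.8353])]
[[0.5676 0.362  0.031 ]
 [0.541  0.2448 0.031 ]] [0.5543 0.3034 0.031 ] 0.12015844502901782 -12.769725191610762
```

View pics/w4.png

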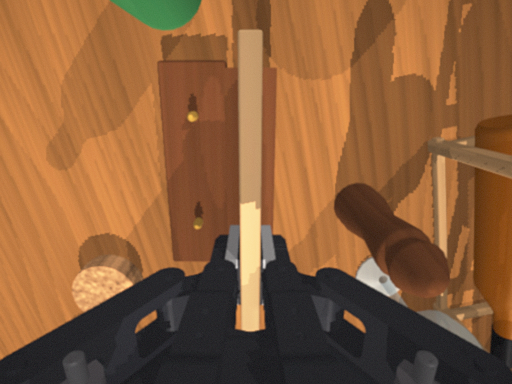

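Both pins are clearly visible beside the board, at (192,116) and (197,224). The base is left of the board and parallel to it.

Request:
{"fn": "arm_command", "kwargs": {"increments": [{"slide": [0, -0.03, 0], "spin": 0, "gripper": -1}, {"slide": [0, -0.055, 0.01], "spin": 0, "gripper": -1}, {"slide": [0, -0.06, 0.025], "spin": 0, "gripper": -1}, {"slide": [0, -0.06, 0.03], "spin": 0, "gripper": -1}, {"slide": [0, -0.06, 0.03], "spin": 0, "gripper": -1}, {"slide": [0, -0.06, 0.03], "spin": 0, "gripper": -1}]}}

```text
t: 4.48
tool_pos: [0.5561, 0.3076, 0.2401]
tool_rot: [2.447, 1.969, -0.0]
contact_force: [0.1, 0.1, -3.8]
opening: 0.0073
grip_force: 60.4
```

```bash
cat > tgt.py <<'E'
from h import *
from station import status
import sys
def rel(target,off):
    o=status.get_obs();Rm=R.from_rotvec(o["tool_rot"]).as_matrix()
    c=o["tool_pos"]+Rm@np.array(off);d=np.array(target)-c
    print("t",o["t"],"tcp",o["tool_pos"],"yaw",np.degrees(np.arctan2(-Rm[0,0],Rm[1,0])),"tool z",Rm[:,2],"F",o["contact_force"],"M",o["wrist_torque"])
    print("move in tool axes",d@Rm)
E
python3 -c "
from tgt import *
rel([.5543,.3034,.022],[-.0042,-.0005,.1926])"
```

```text
t 4.4833 tcp [0.5561 0.3076 0.2401] yaw -12.364132547565173 tool z [ 0.0002 -0.0003 -1.    ] F [ 0.1407  0.1041 -3.826 ] M [ 0.0354 -0.0336 -0.049 ]
move in tool axes [-0.0002 -0.0005  0.0255]
```

Within 0.5 mm; lower slowly.

Request:
{"fn": "arm_command", "kwargs": {"increments": [{"slide": [0, -0.0005, 0.006], "spin": 0, "gripper": -1}, {"slide": [0, -0.0005, 0.01], "spin": 0, "gripper": -1}, {"slide": [0, -0.0005, 0.013], "spin": 0, "gripper": -1}, {"slide": [0, -0.0005, 0.016], "spin": 0, "gripper": -1}, {"slide": [0, -0.0005, 0.016], "spin": 0, "gripper": -1}]}}

```text
t: 4.9
tool_pos: [0.5554, 0.3083, 0.223]
tool_rot: [2.447, 1.97, -0.002]
contact_force: [-0.1, -0.8, -4.7]
opening: 0.0073
grip_force: 60.4
```

```bash
python3 -c "
from tgt import *
rel([.5543,.3034,.022],[-.0042,-.0005,.1926])"
```

```text
t 4.9 tcp [0.5554 0.3083 0.223 ] yaw -12.314380366711925 tool z [-0.0007 -0.001  -1.    ] F [-0.1499 -0.8411 -4.651 ] M [-0.1559 -0.1281 -0.0358]
move in tool axes [-0.0006  0.0006  0.0084]
```

Request:
{"fn": "arm_command", "kwargs": {"increments": [{"slide": [0, 0, 0.003], "spin": 0, "gripper": -1}, {"slide": [0, 0, 0.006], "spin": 0, "gripper": -1}, {"slide": [0, 0, 0.0085], "spin": 0, "gripper": -1}, {"slide": [0, 0, 0.0095], "spin": 0, "gripper": -1}, {"slide": [0, 0, 0.0095], "spin": 0, "gripper": -1}]}}

```text
t: 5.32
tool_pos: [0.5556, 0.3087, 0.2148]
tool_rot: [2.446, 1.97, 0.001]
contact_force: [0.4, -1.3, -1.8]
opening: 0.0069
grip_force: 60.7
```

```bash
python3 -c "
from tgt import *
rel([.5543,.3034,.022],[-.0042,-.0005,.1926])"
```

```text
t 5.3167 tcp [0.5556 0.3087 0.2148] yaw -12.298120458366853 tool z [ 0.0008 -0.0001 -1.    ] F [ 0.4287 -1.2527 -1.8423] M [-0.5456 -0.1113 -0.0528]
move in tool axes [-0.0013  0.0002  0.0002]
```

Request:
{"fn": "arm_command", "kwargs": {"increments": [{"slide": [0, 0, 0.0015], "spin": 0, "gripper": -1}, {"slide": [0, 0, 0.0025], "spin": 0, "gripper": -1}, {"slide": [0, 0, 0.0025], "spin": 0, "gripper": -1}]}}

```text
t: 5.57
tool_pos: [0.5559, 0.3088, 0.2147]
tool_rot: [2.446, 1.97, 0.002]
contact_force: [-4.2, -3.4, 7.4]
opening: 0.0074
grip_force: 62.2
```

Request:
{"fn": "arm_command", "kwargs": {"increments": [{"slide": [0, 0, -0.0015], "spin": 0, "gripper": -1}, {"slide": [0, 0, -0.0015], "spin": 0, "gripper": -0.2}, {"slide": [0, 0, -0.0015], "spin": 0, "gripper": 0.2}, {"slide": [0, 0, -0.0015], "spin": 0, "gripper": 0.5}, {"slide": [0, 0, -0.0015], "spin": 0, "gripper": 0.5}, {"slide": [0, 0, -0.0015], "spin": 0, "gripper": 0.5}]}}

```text
t: 6.07
tool_pos: [0.5553, 0.3088, 0.2132]
tool_rot: [-2.446, -1.971, -0.0]
contact_force: [0.7, -0.2, 0.5]
opening: 0.0641
grip_force: 0.0
```

Request:
{"fn": "arm_command", "kwargs": {"increments": [{"slide": [0, 0, -0.02], "spin": 0, "gripper": 0.6}, {"slide": [0, 0, -0.05], "spin": 0, "gripper": 0.6}, {"slide": [0, 0, -0.09], "spin": 0, "gripper": 1}, {"slide": [0, 0, -0.12], "spin": 0, "gripper": 1}, {"slide": [0, 0, -0.12], "spin": 0, "gripper": 1}, {"slide": [0, 0, -0.12], "spin": 0, "gripper": 1}]}}

```text
t: 6.57
tool_pos: [0.5562, 0.3092, 0.3369]
tool_rot: [2.445, 1.97, 0.009]
contact_force: [-0.4, -0.4, 0.7]
opening: 0.0852
grip_force: 0.0
```

```bash
python3 - <<'E'
from strip import *
from station import status
w=grab("wrist","w5");s=grab("side","s5");c=grab("scene","c5")
print(status.get_obs()["t"],w["tool_pos"],w["tool_rot"])
e,wd=strip(w,60,200,(215,285));print(e,wd)
a=onz(w,e,.182);d=a[0]-a[1];print(a,a.mean(0),np.linalg.norm(d),np.degrees(np.arctan2(-d[0],d[1])))
E
```

```text
6.7167 [0.5562 0.3092 0.3369] [2.4453 1.9699 0.0093]
[(np.float64(248.43973686029346), np.float64(68.5)), (np.float64(248.60035993770794), np.float64(303.5))] 10
[[0.5755 0.4023 0.182 ]
 [0.5325 0.2067 0.182 ]] [0.554  0.3045 0.182 ] 0.20031573432201183 -12.415559307695897
```

The board is home: its top edge measures 200.3 mm at z = 0.182 and its centre is over the pins' midpoint. Next, the clip.

Request:
{"fn": "arm_command", "kwargs": {"increments": [{"slide": [-0.04, 0.005, 0], "spin": 0, "gripper": 1}, {"slide": [-0.08, 0.01, 0], "spin": 0, "gripper": 1}, {"slide": [-0.12, 0.015, 0], "spin": 0, "gripper": 1}, {"slide": [-0.16, 0.02, 0], "spin": 0, "gripper": 1}, {"slide": [-0.2, 0.025, 0], "spin": 0, "gripper": 1}, {"slide": [-0.24, 0.03, 0], "spin": 0, "gripper": 1}, {"slide": [-0.28, 0.035, 0], "spin": 0, "gripper": 1}, {"slide": [-0.32, 0.04, 0], "spin": 0, "gripper": 1}]}}

```text
t: 7.38
tool_pos: [0.525, -0.0141, 0.3311]
tool_rot: [-2.444, -1.969, 0.003]
contact_force: [0.5, -1.4, -0.3]
opening: 0.0855
grip_force: 0.0
```

Request:
{"fn": "arm_command", "kwargs": {"increments": [{"slide": [-0.04, 0.005, 0.005], "spin": -4, "gripper": 1}, {"slide": [-0.08, 0.01, 0.01], "spin": -8, "gripper": 1}, {"slide": [-0.12, 0.015, 0.015], "spin": -12, "gripper": 1}, {"slide": [-0.16, 0.02, 0.02], "spin": -16, "gripper": 1}, {"slide": [-0.2, 0.025, 0.025], "spin": -20, "gripper": 1}, {"slide": [-0.24, 0.03, 0.03], "spin": -24, "gripper": 1}, {"slide": [-0.28, 0.035, 0.035], "spin": -28, "gripper": 1}, {"slide": [-0.3, 0.035, 0.037], "spin": -28.4, "gripper": 1}]}}

```text
t: 8.05
tool_pos: [0.4948, -0.3163, 0.2929]
tool_rot: [-1.887, -2.506, 0.001]
contact_force: [0.5, -0.0, -0.7]
opening: 0.0852
grip_force: 0.0
```

Request:
{"fn": "arm_command", "kwargs": {"increments": [{"slide": [0, 0, 0], "spin": 0, "gripper": 1}, {"slide": [0, 0, 0], "spin": 0, "gripper": 1}]}}

```text
t: 8.22
tool_pos: [0.4956, -0.3134, 0.2938]
tool_rot: [-1.889, -2.505, -0.001]
contact_force: [-0.4, 0.9, 0.4]
opening: 0.085
grip_force: 0.0
```

```bash
python3 - <<'E'
from h import *
w=grab("wrist","w6");print(w["tool_pos"],w["tool_rot"])
a=w["frame"][:,:,::-1];cv2.imwrite("pics/w6x.png",cv2.resize(a[60:330,80:430],(777,599),interpolation=cv2.INTER_CUBIC))
E
```

```text
[ 0.4956 -0.3134  0.2938] [-1.8889 -2.5048 -0.0011]
```

View pics/w6x.png

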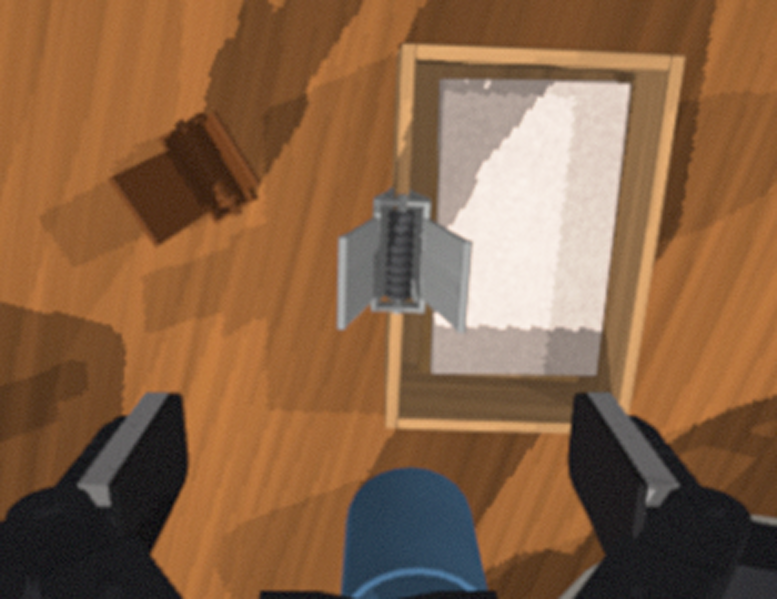

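The view shows the clip: tail tips at about (234,166)-(234,209) and (292,169)-(290,209) in the full image, with the coil at (260,184) on the front rim. The brown look-alike is to the left and the mug below.

```bash
python3 - <<'E'
from h import *
w=load("w6.npy");Rm=R.from_rotvec(w["tool_rot"]).as_matrix()
u=lambda l:[(80+x/2.22,60+y/2.22) for x,y in l]
T=lambda l,z:(onz(w,u(l),z)-w["tool_pos"])@Rm
print("tails L far/near, R far/near",T([(340,236),(340,330),(471,242),(466,330)],.125))
print("coil ends",T([(403,205),(399,300)],.083))
print("wall mid far/near",T([(408,50),(393,425)],.075))
print("world rim",onz(w,u([(402,45),(683,57),(625,430),(387,428)]),.075))
f=w["frame"].astype(int)  # grey mask check
m=((f.max(2)-f.min(2)<22)&(f.max(2)>75)).astype(np.uint8);m[:,:225]=0;m[:,300:]=0;m[:140]=0;m[225:]=0
yy,xx=np.nonzero(m[:, :262]);print("grey left min col",xx.min(),"rows",yy.min(),yy.max())
for r in range(172,212,6): 
    x=np.nonzero(m[r])[0];print(r,x.min(),x[x<296].max())
E
```

```text
tails L far/near, R far/near [[ 0.0195 -0.0141  0.1689]
 [-0.0181 -0.0148  0.1688]
 [ 0.0172  0.0351  0.1688]
 [-0.0182  0.0345  0.1687]]
coil ends [[ 0.0236  0.011   0.2109]
 [-0.0199  0.0096  0.2107]]
wall mid far/near [[ 0.088   0.0128  0.2192]
 [-0.0879  0.0075  0.2185]]
world rim [[ 0.4801 -0.2234  0.075 ]
 [ 0.5959 -0.1947  0.075 ]
 [ 0.6386 -0.3665  0.075 ]
 [ 0.5239 -0.3976  0.075 ]]
grey left min col 232 rows 145 207
172 233 295
178 233 295
184 233 295
190 232 295
196 232 295
202 232 295
208 285 289
```

Request:
{"fn": "arm_command", "kwargs": {"increments": [{"slide": [0.0005, 0.01, 0.03], "spin": 1.5, "gripper": 1}, {"slide": [0.0005, 0.01, 0.06], "spin": 1.5, "gripper": 1}, {"slide": [0.0005, 0.01, 0.09], "spin": 1.5, "gripper": 1}, {"slide": [0.0005, 0.01, 0.11], "spin": 1.5, "gripper": 1}, {"slide": [0.0005, 0.01, 0.119], "spin": 1.5, "gripper": 1}, {"slide": [0.0005, 0.01, 0.119], "spin": 1.5, "gripper": 1}, {"slide": [0.0005, 0.01, 0.119], "spin": 1.5, "gripper": 1}], "newtons": 40}}

```text
t: 8.85
tool_pos: [0.5064, -0.309, 0.1778]
tool_rot: [1.92, 2.487, 0.0]
contact_force: [-0.2, -0.0, 0.6]
opening: 0.0855
grip_force: 0.0
```

Request:
{"fn": "arm_command", "kwargs": {"increments": [{"slide": [0, 0, 0], "spin": 0, "gripper": 0.3}, {"slide": [0, 0, 0], "spin": 0, "gripper": 0}, {"slide": [0, 0, 0], "spin": 0, "gripper": -0.3}, {"slide": [0, 0, 0], "spin": 0, "gripper": -1}, {"slide": [0, 0, 0], "spin": 0, "gripper": -1}, {"slide": [0, 0, 0], "spin": 0, "gripper": -1}, {"slide": [0, 0, 0], "spin": 0, "gripper": -1}, {"slide": [0, 0, 0], "spin": 0, "gripper": -1}], "newtons": 40}}

```text
t: 9.52
tool_pos: [0.5076, -0.3115, 0.1839]
tool_rot: [1.918, 2.481, -0.002]
contact_force: [-5.3, 3.8, 18.9]
opening: 0.0188
grip_force: 38.3
```

Request:
{"fn": "arm_command", "kwargs": {"increments": [{"slide": [0, 0, -0.01], "spin": 0, "gripper": -1}, {"slide": [0, 0, -0.03], "spin": 0, "gripper": -1}, {"slide": [0, 0, -0.06], "spin": 0, "gripper": -1}, {"slide": [0, 0, -0.09], "spin": 0, "gripper": -1}, {"slide": [0, 0, -0.13], "spin": 0, "gripper": -1}, {"slide": [0, 0, -0.165], "spin": 0, "gripper": -1}, {"slide": [0, 0, -0.17], "spin": 0, "gripper": -1}, {"slide": [0, 0, -0.17], "spin": 0, "gripper": -1}]}}

```text
t: 10.18
tool_pos: [0.5069, -0.3106, 0.3523]
tool_rot: [1.916, 2.479, -0.0]
contact_force: [0.5, -0.5, -1.9]
opening: 0.018
grip_force: 40.1
```

Request:
{"fn": "arm_command", "kwargs": {"increments": [{"slide": [0, 0, 0], "spin": 0, "gripper": -1}, {"slide": [0, 0, 0], "spin": 0, "gripper": -1}]}}

```text
t: 10.35
tool_pos: [0.5054, -0.3094, 0.3449]
tool_rot: [-1.919, -2.483, -0.0]
contact_force: [-0.2, 0.3, -0.9]
opening: 0.0181
grip_force: 40.1
```

```bash
python3 - <<'E'
from h import *
w=grab("wrist","w7");s=grab("side","s7");c=grab("scene","c7")
print(w["tool_pos"],w["tool_rot"])
f=w["frame"].astype(int)
# tails outline near (col 250): where is grey clip; compress print of gray class
m=((f.max(2)-f.min(2)<25)&(f.max(2)>60)).astype(np.uint8)
for r in range(190,330,8): print(r,"".join("#" if m[r,c] else "." for c in range(200,304,2)))
Rm=R.from_rotvec(w["tool_rot"]).as_matrix()
for zz in (.055,.079,.103,.137):
    print(zz,proj(w,w["tool_pos"]+np.array([[x,y,zz] for x,y in((.025,-.01),(.025,.01),(0,0))])@Rm.T).tolist())
E
```

```text
[ 0.5054 -0.3094  0.3449] [-1.9189 -2.4826 -0.0001]
190 .............#####...#######...#####################
198 .............#####.....##......####.................
206 .............#####.............####.................
214 .............#####..........#.#####.................
222 ..............####..........#.#######...............
230 ..........########.....####....##########...........
238 ........##########..########..#############.........
246 .......#######.###..#########.######.#######........
254 ......#######..#######..############..#######.....#.
262 .........####..###.............#####..####..........
270 ................###.............####.#..............
278 ................###.............###.................
286 ...............####.............####.#..............
294 ................#...................................
302 ............##.......................##.............
310 ...............#....................................
318 ....................................................
326 .................#..................................
0.055 [[228.49747613361484, 210.92802524903232], [272.1162417565946, 210.87430647977476], [250.35850259864182, 259.02967485188253]]
0.079 [[231.6083093054112, 194.32738861837095], [268.91206457900597, 194.27986268003707], [250.30724476607335, 236.5639502292649]]
0.103 [[233.93483182883688, 181.9260963265516], [266.5157486450183, 181.88353813176192], [250.26827009588862, 219.52537438191558]]
0.137 [[236.3776492983186, 168.91770375917932], [263.9996660232467, 168.88067845185242], [250.2267608549586, 201.4195061255431]]
```

```bash
python3 - <<'E'
from h import *
w=load("w7.npy");Rm=R.from_rotvec(w["tool_rot"]).as_matrix();tp=w["tool_pos"]
for n in("s7","c7"):
    im=load(n+".npy");f=im["frame"].astype(int)
    pts=tp+np.array([[x,y,z] for z in(.055,.103,.137) for x in(-.025,.025) for y in(-.0125,.0125)])@Rm.T
    p=proj(im,pts);print(n,p.round(1).tolist())
    m=((f[:,:,2]-f[:,:,0]>-12)&(f.max(2)>70)&(f.max(2)<235))
    x0,y0=(p.min(0)-8).astype(int);x1,y1=(p.max(0)+12).astype(int)
    print("cols from",x0)
    for r in range(y0,y1): print(r,"".join("#" if v else "." for v in m[r,x0:x1]))
E
```

```text
s7 [[339.6, 218.8], [343.8, 213.9], [324.2, 211.3], [328.5, 206.5], [337.1, 230.5], [341.2, 225.6], [322.1, 223.0], [326.3, 218.2], [335.4, 238.4], [339.4, 233.4], [320.7, 230.9], [324.9, 226.1]]
cols from 312
198 .................#####............#........
199 .................#####...........#.........
200 .................####......................
201 .............#.######..........#...........
202 ..............#######......................
203 .............#########.....................
204 .............#####..###.......#............
205 ..............####...#.....###.............
206 ..............###...........##.............
207 ............................#..............
208 ............................##.............
209 ............................###............
210 .........................#######...........
211 ........................#########..........
212 ................##....#############........
213 ...............###....#############........
214 ...............###....##############.......
215 ...............###...###############.......
216 ...............##....#
[... 3841 characters left out ...]
......................#...................
269 ..........................................
270 ..........................................
271 ..........................................
272 ..........................................
273 ..........................................
274 ..........................................
275 ..........................................
276 ..........................................
277 ..........................................
278 ..........................................
279 ..........................................
280 ..........................................
281 ..........................................
282 ..........................................
```

```bash
python3 - <<'E'
from h import *
from station import status
o=status.get_obs();print(o["tool_pos"],o["contact_force"])
for n,cs,rs in(("s7",(333,336,324),range(226,244)),("c7",(191,188,183),range(258,276))):
    f=load(n+".npy")["frame"]
    for c in cs: print(n,c,[(r,f[r,c].tolist()) for r in rs])
E
```

```text
[ 0.5054 -0.3094  0.3448] [ 0.1436  0.2635 -1.5669]
s7 333 [(226, [162, 165, 162]), (227, [163, 166, 163]), (228, [155, 157, 154]), (229, [147, 149, 146]), (230, [146, 148, 145]), (231, [146, 147, 145]), (232, [144, 145, 142]), (233, [145, 147, 144]), (234, [148, 149, 146]), (235, [154, 157, 153]), (236, [172, 174, 172]), (237, [167, 154, 138]), (238, [169, 142, 107]), (239, [166, 139, 101]), (240, [162, 135, 98]), (241, [162, 135, 98]), (242, [185, 167, 146]), (243, [207, 197, 187])]
s7 336 [(226, [141, 143, 140]), (227, [157, 160, 156]), (228, [158, 161, 158]), (229, [163, 166, 163]), (230, [154, 157, 154]), (231, [142, 140, 133]), (232, [163, 151, 142]), (233, [162, 143, 126]), (234, [167, 138, 109]), (235, [191, 161, 123]), (236, [187, 158, 117]), (237, [168, 141, 103]), (238, [164, 137, 100]), (239, [168, 140, 102]), (240, [169, 141, 102]), (241, [165, 136, 99]), (242, [160, 133, 98]), (243, [169, 144, 110])]
s7 324 [(226, [145, 146, 144]), (227, [143, 145, 142]), (228, [143, 145, 141]), (229, [145, 148, 144]), (230, [154, 157, 153]), (231, [159, 162, 158]), (232, [161, 152, 140
[... 831 characters left out ...]
188, 184, 178]), (264, [154, 116, 83]), (265, [147, 94, 56]), (266, [145, 94, 55]), (267, [121, 79, 47]), (268, [119, 78, 46]), (269, [115, 76, 45]), (270, [118, 77, 46]), (271, [147, 95, 56]), (272, [191, 124, 72]), (273, [188, 122, 71]), (274, [184, 119, 70]), (275, [182, 118, 69])]
c7 183 [(258, [111, 109, 105]), (259, [101, 100, 97]), (260, [136, 135, 132]), (261, [188, 186, 180]), (262, [162, 159, 154]), (263, [130, 105, 85]), (264, [113, 74, 45]), (265, [134, 86, 52]), (266, [133, 86, 53]), (267, [129, 84, 50]), (268, [113, 73, 44]), (269, [116, 76, 45]), (270, [120, 79, 47]), (271, [121, 80, 49]), (272, [119, 79, 47]), (273, [124, 80, 48]), (274, [144, 93, 55]), (275, [185, 121, 70])]
```

```bash
python3 - <<'E'
from h import *
w6=load("w6.npy");w=load("w7.npy");c=load("c7.npy");s=load("s7.npy")
u=lambda l:[(80+x/2.22,60+y/2.22) for x,y in l]
rim=onz(w6,u([(402,45),(683,57),(625,430),(387,428)]),.075)
print("rim proj scene",proj(c,rim).tolist(),"picked (208.6,254),(249.6,267.5),(227.6,335.3),(183,314)")
print("pins proj side",proj(s,[[.5672,.3622,.022],[.541,.2452,.022]]).tolist(),"picked (224.3,166.3),(235.2,182)")
Rm=R.from_rotvec(w["tool_rot"]).as_matrix()
A=tri([c,s],[(181.5,263),(333.5,237)]);print("corner A tool",(A-w["tool_pos"])@Rm, proj(c,A),proj(s,A))
b=load("c5.npy")["frame"];d=c["frame"]
E
```

```text
rim proj scene [[208.09068127804642, 252.85932761515602], [249.16897421922442, 266.0226997985998], [225.95173323962288, 327.9328971786073], [181.68294275281391, 313.4821575087019]] picked (208.6,254),(249.6,267.5),(227.6,335.3),(183,314)
pins proj side [[223.2240230727118, 165.869114576368], [233.93056171465713, 181.66153123811256]] picked (224.3,166.3),(235.2,182)
corner A tool [-0.0181 -0.0167  0.1297] [[181.1793 263.8298]] [[332.9749 236.5254]]
```

Request:
{"fn": "arm_command", "kwargs": {"increments": [{"slide": [0.02, 0.008, -0.01], "spin": 0, "gripper": -1}, {"slide": [0.055, 0.02, -0.01], "spin": 0, "gripper": -1}, {"slide": [0.09, 0.032, -0.01], "spin": 0, "gripper": -1}, {"slide": [0.125, 0.044, -0.01], "spin": 0, "gripper": -1}, {"slide": [0.16, 0.056, -0.01], "spin": 0, "gripper": -1}, {"slide": [0.195, 0.068, -0.01], "spin": 0, "gripper": -1}, {"slide": [0.23, 0.08, -0.01], "spin": 0, "gripper": -1}, {"slide": [0.26, 0.09, -0.01], "spin": 0, "gripper": -1}]}}

```text
t: 11.17
tool_pos: [0.5271, -0.0332, 0.3562]
tool_rot: [-1.919, -2.485, 0.001]
contact_force: [0.5, -0.2, -0.4]
opening: 0.0184
grip_force: 40.1
```

Request:
{"fn": "arm_command", "kwargs": {"increments": [{"slide": [0.035, 0.012, 0], "spin": 3, "gripper": -1}, {"slide": [0.07, 0.024, 0], "spin": 7, "gripper": -1}, {"slide": [0.105, 0.036, 0], "spin": 11, "gripper": -1}, {"slide": [0.14, 0.048, 0], "spin": 15, "gripper": -1}, {"slide": [0.175, 0.06, 0], "spin": 19, "gripper": -1}, {"slide": [0.21, 0.072, 0], "spin": 23, "gripper": -1}, {"slide": [0.24, 0.082, 0], "spin": 26, "gripper": -1}, {"slide": [0.26, 0.089, 0], "spin": 27, "gripper": -1}]}}

```text
t: 11.83
tool_pos: [0.5474, 0.2414, 0.3558]
tool_rot: [-2.447, -1.968, 0.003]
contact_force: [0.0, 0.3, -0.6]
opening: 0.0184
grip_force: 40.1
```

Request:
{"fn": "arm_command", "kwargs": {"increments": [{"slide": [0, 0, 0], "spin": 0, "gripper": -1}, {"slide": [0, 0, 0], "spin": 0, "gripper": -1}, {"slide": [0, 0, 0], "spin": 0, "gripper": -1}]}}

```text
t: 12.08
tool_pos: [0.5479, 0.238, 0.3564]
tool_rot: [-2.448, -1.968, 0.003]
contact_force: [0.0, -0.1, -0.9]
opening: 0.0182
grip_force: 40.1
```

```bash
python3 -c "
from tgt import *
rel([.5541,.304,.197],[0,-.0005,.099])"
```

```text
t 12.0833 tcp [0.5479 0.238  0.3564] yaw -12.396547024853376 tool z [-0.0016 -0.001  -1.    ] F [ 0.0429 -0.121  -0.8918] M [-0.0065 -0.0473 -0.0058]
move in tool axes [ 0.066  -0.0074  0.0603]
```

Request:
{"fn": "arm_command", "kwargs": {"increments": [{"slide": [0.03, -0.0075, 0], "spin": 0, "gripper": -1}, {"slide": [0.06, -0.0075, 0], "spin": 0, "gripper": -1}, {"slide": [0.066, -0.0075, 0], "spin": 0, "gripper": -1}, {"slide": [0.066, -0.0075, 0.01], "spin": 0, "gripper": -1}, {"slide": [0.066, -0.0075, 0.01], "spin": 0, "gripper": -1}, {"slide": [0.066, -0.0075, 0.01], "spin": 0, "gripper": -1}]}}

```text
t: 12.58
tool_pos: [0.5547, 0.3029, 0.3457]
tool_rot: [-2.45, -1.966, 0.005]
contact_force: [-0.1, 0.6, -1.3]
opening: 0.0182
grip_force: 40.0
```

```bash
python3 - <<'E'
from tgt import *
rel([.5541,.304,.197],[0,-.0005,.099])
w=grab("wrist","w8");s=grab("side","s8");c=grab("scene","c8")
f=w["frame"].astype(int)
for r in (60,80,100,120,140,150,160): print(r,[(200+k) for k in np.nonzero(np.abs(np.diff(f[r,200:300].sum(1)))>45)[0]])
gr=(f.max(2)-f.min(2)<22)&(f.max(2)>60)
for r in range(150,232,4): print(r,"".join("#" if gr[r,k] else "." for k in range(215,286)))
Rm=R.from_rotvec(w["tool_rot"]).as_matrix();tp=w["tool_pos"]
print("board far end proj",proj(w,[[.5756,.4017,.182]]))
for n,im in(("s8",s),("c8",c)):
    p=proj(im,tp+np.array([[x,y,.131] for x in(-.025,.025) for y in(-.0125,.0125)])@Rm.T);q=proj(im,[[.5756,.4017,.182],[.5325,.2063,.182],[.5541,.304,.182]])
    print(n,p.round(1).tolist(),q.round(1).tolist())
    g=im["frame"].astype(int);m=(g[:,:,2]-g[:,:,0]>-14)&(g.max(2)>70)
    x0,y0=(p.min(0)-[10,16]).astype(int);x1,y1=(p.max(0)+[10,8]).astype(int);print("from col",x0)
    for r in range(y0,y1): print(r,"".join("#" if v else "." for v in m[r,x0:x1]))
E
```

```text
t 12.5833 tcp [0.5547 0.3029 0.3457] yaw -12.488500661986997 tool z [-0.0026 -0.0016 -1.    ] F [-0.126   0.6161 -1.3038] M [-0.0294 -0.0229 -0.0595]
move in tool axes [0.0012 0.     0.0497]
60 [np.int64(223), np.int64(224), np.int64(244), np.int64(245), np.int64(254), np.int64(255), np.int64(276)]
80 [np.int64(223), np.int64(244), np.int64(245), np.int64(254), np.int64(255), np.int64(277), np.int64(278)]
100 [np.int64(223), np.int64(244), np.int64(245), np.int64(254), np.int64(255), np.int64(277)]
120 [np.int64(223), np.int64(244), np.int64(245), np.int64(254), np.int64(255), np.int64(276), np.int64(277)]
140 [np.int64(223), np.int64(224), np.int64(244), np.int64(245), np.int64(246), np.int64(254), np.int64(255), np.int64(256), np.int64(276)]
150 [np.int64(224), np.int64(244), np.int64(245), np.int64(246), np.int64(254), np.int64(255), np.int64(256), np.int64(276)]
160 [np.int64(224), np.int64(225), np.int64(244), np.int64(245), np.int64(246), np.int64(254), np.int64(255), np.int64(275), np.int64(276)]
150 .......................................................................
154 .
[... 3736 characters left out ...]
....##.############.........
109 .............#....#########..........
110 ............#......#######...........
111 ...................######............
112 ...................####..............
113 ...................###...............
114 ..................###................
115 ..................##................#
116 ..................#.................#
117 ....................................#
118 ...................................##
119 ...................................##
120 ...................................##
121 ...................................##
122 ..................................###
123 ..................................###
124 ..................................###
```

Request:
{"fn": "arm_command", "kwargs": {"increments": [{"slide": [0, 0.001, 0.008], "spin": 0, "gripper": -1}, {"slide": [0, 0.001, 0.016], "spin": 0, "gripper": -1}, {"slide": [0, 0.001, 0.024], "spin": 0, "gripper": -1}, {"slide": [0, 0.001, 0.03], "spin": 0, "gripper": -1}, {"slide": [0, 0.001, 0.036], "spin": 0, "gripper": -1}, {"slide": [0, 0.001, 0.042], "spin": 0, "gripper": -1}, {"slide": [0, 0.001, 0.042], "spin": 0, "gripper": -1}, {"slide": [0, 0.001, 0.042], "spin": 0, "gripper": -1}]}}

```text
t: 13.4
tool_pos: [0.5558, 0.3044, 0.3047]
tool_rot: [-2.448, -1.968, 0.002]
contact_force: [0.0, 0.5, -0.8]
opening: 0.0184
grip_force: 40.1
```

Request:
{"fn": "arm_command", "kwargs": {"increments": [{"slide": [0, 0, 0.004], "spin": 0, "gripper": -1}, {"slide": [0, 0, 0.008], "spin": 0, "gripper": -1}, {"slide": [0, 0, 0.01], "spin": 0, "gripper": -1}, {"slide": [0, 0, 0.01], "spin": 0, "gripper": -1}, {"slide": [0, 0, 0.01], "spin": 0, "gripper": -1}]}}

```text
t: 13.82
tool_pos: [0.5559, 0.3043, 0.2952]
tool_rot: [-2.448, -1.968, 0.001]
contact_force: [-0.1, 0.0, -0.5]
opening: 0.0182
grip_force: 40.1
```

```bash
python3 - <<'E'
from tgt import *
rel([.5541,.304,.197],[0,-.0005,.099])
w=grab("wrist","w9");s=grab("side","s9");c=grab("scene","c9")
f=w["frame"].astype(int)
for r in (60,80,100,120,140,150): print(r,[(200+k) for k in np.nonzero(np.abs(np.diff(f[r,200:300].sum(1)))>45)[0]])
gr=(f.max(2)-f.min(2)<22)&(f.max(2)>60)
for r in range(154,232,4): print(r,"".join("#" if gr[r,k] else "." for k in range(215,286)))
print("pz/mm side,scene",[(proj(i,[[.5541,.304,.192]])-proj(i,[[.5541,.304,.182]]))/10 for i in(s,c)])
for n,im in(("s9",s),("c9",c)):
    q=proj(im,[[.5756,.4017,.182],[.5325,.2063,.182],[.5541,.304,.182]])
    print(n,q.round(1).tolist())
    g=im["frame"].astype(int);x0,y0=(q[2]-[22,30]).astype(int);print("from col",x0)
    def ch(v):
        if v[2]-v[0]>-14: return "#" if v.max()>70 else "k"
        return "p" if v[0]-v[2]<95 and v[0]>120 else "."
    for r in range(y0,y0+48): print(r,"".join(ch(v) for v in g[r,x0:x0+44]))
E
```

```text
t 13.8167 tcp [0.5559 0.3043 0.2952] yaw -12.400506898031336 tool z [-0.0003 -0.0001 -1.    ] F [-0.1474  0.04   -0.4908] M [-0.0294 -0.0271  0.0048]
move in tool axes [-0.0007 -0.0011 -0.0008]
60 [np.int64(218), np.int64(240), np.int64(241), np.int64(242), np.int64(254), np.int64(255), np.int64(279)]
80 [np.int64(217), np.int64(240), np.int64(241), np.int64(242), np.int64(254), np.int64(255), np.int64(280), np.int64(281)]
100 [np.int64(218), np.int64(240), np.int64(241), np.int64(242), np.int64(254), np.int64(255), np.int64(280)]
120 [np.int64(218), np.int64(219), np.int64(240), np.int64(241), np.int64(242), np.int64(254), np.int64(255), np.int64(279), np.int64(280)]
140 [np.int64(219), np.int64(241), np.int64(242), np.int64(243), np.int64(253), np.int64(254), np.int64(255), np.int64(279)]
150 [np.int64(241), np.int64(242), np.int64(254), np.int64(255), np.int64(278), np.int64(279)]
154 .......................................................................
158 .......................................................................
162 ...............................................
[... 5514 characters left out ...]
ppppppppp.####
122 ..............p#pp.ppp######ppppppppppp#####
123 .............pppp..ppp#####pppppppppppp#####
124 .............pp...pppp####pppppppppppp.#####
125 .................ppppp###ppppppppppppp.#####
126 ................ppppp###pppppppppppppp######
127 .........p....ppppppp#pppppppppppppppp######
128 .............pppppppppppppppppppppppp.######
129 ..........p.ppppppppppppppppppppppppp.######
130 .........p.pppppppppppppppppppppppppp.######
131 ....p.....ppppppppppppppppppppppppppp....###
132 ......p.pppppppppppppppppppppppppppp........
133 .....p.pppppppppppppppppppppppppppp.pppppppp
134 ....p.pppppppppppppppppppppppppppp.ppppp.pp.
135 .....ppppppppppppppppppppppppppp...ppp...p.p
```

```bash
python3 - <<'E'
from h import *
from scipy.optimize import least_squares as ls
w=load("w9.npy");s=load("s9.npy");c=load("c9.npy");Rm=R.from_rotvec(w["tool_rot"]).as_matrix();tp=w["tool_pos"]
for nm,im,px,x,y in(("A side",s,(225.2,148.3),-.025,-.013),("B side",s,(221.,144.),.025,-.013),("C scene",c,(325.,126.3),-.025,.013)):
    r=ls(lambda v:(proj(im,tp+Rm@np.array([x+v[0],y,v[1]]))[0]-px),[0,.13],x_scale=.01)
    print(nm,"dx",r.x[0],"lip z tool",r.x[1],"-> lip below top edge",.182-(tp[2]-r.x[1]))
# wrist: rows for jaws far lip / end plate for several z, dx
for z in (.09,.096,.102): print(z,"lip",proj(w,tp+Rm@np.array([.025,-.0145,z+.032])),"coil end",proj(w,tp+Rm@np.array([.0217,-.001,z-.006])))
E
```

```text
A side dx 0.014240836017602435 lip z tool 0.13237122562564052 -> lip below top edge 0.019155167345201507
B side dx 0.010770109057340868 lip z tool 0.14012352622154425 -> lip below top edge 0.02690746794110524
C scene dx 0.001750866842182355 lip z tool 0.11923922496263824 -> lip below top edge 0.00602316668219921
0.09 lip [[229.6125 173.8119]] coil end [[249.5381 196.7042]]
0.096 lip [[230.1815 171.6451]] coil end [[249.5517 193.3109]]
0.102 lip [[230.7195 169.5964]] coil end [[249.5643 190.1392]]
```

Force and wrist images show the clip astride the board without contact. I'll make a 1 mm centring nudge and let it settle.

Request:
{"fn": "arm_command", "kwargs": {"increments": [{"slide": [0, 0.0005, 0], "spin": 0, "gripper": -1}, {"slide": [-0.002, 0.001, 0], "spin": 0, "gripper": -1}, {"slide": [-0.002, 0.001, 0], "spin": 0, "gripper": -1}, {"slide": [-0.002, 0.001, 0], "spin": 0, "gripper": -1}, {"slide": [-0.002, 0.001, 0], "spin": 0, "gripper": -1}, {"slide": [-0.002, 0.001, 0], "spin": 0, "gripper": -1}]}}

```text
t: 14.47
tool_pos: [0.5565, 0.3022, 0.2954]
tool_rot: [-2.448, -1.968, -0.0]
contact_force: [0.5, -0.9, -1.1]
opening: 0.0186
grip_force: 40.1
```

```bash
python3 - <<'E'
from h import *
from scipy.optimize import least_squares as ls
w=grab("wrist","w10");c=load("c7.npy");s=load("s7.npy");w7=load("w7.npy")
f=w["frame"].astype(int)
for r in (100,140): print(r,[(200+k) for k in np.nonzero(np.abs(np.diff(f[r,200:300].sum(1)))>45)[0]])
gr=(f.max(2)-f.min(2)<22)&(f.max(2)>60)
for r in (168,180,200): x=np.nonzero(gr[r,215:286])[0];print(r,x.min()+215,x.max()+215)
print(w["tool_pos"])
# pin height from c7/s7 after removing each camera's offset seen on box rim / base pins
Rm=R.from_rotvec(w7["tool_rot"]).as_matrix();tp=w7["tool_pos"]
L=lambda x,y,z:tp+Rm@np.array([x,y,z])
ob=[(c,(180.8,262.),-.025,-.0125),(c,(190.8,267.6),-.025,.0125),(s,(332.3,236.6),-.025,-.0125),(s,(319.9,230.3),.025,-.0125)]
r=ls(lambda v:np.ravel([proj(i,L(x+v[0],y+v[1],v[2]))[0]-p for i,p,x,y in ob]),[0,0,.13],x_scale=.01)
print("dx,dy,lip z",r.x,"res",r.fun)
E
```

```text
100 [np.int64(216), np.int64(217), np.int64(239), np.int64(240), np.int64(252), np.int64(253), np.int64(278), np.int64(279)]
140 [np.int64(217), np.int64(218), np.int64(239), np.int64(240), np.int64(241), np.int64(247), np.int64(248), np.int64(250), np.int64(251), np.int64(252), np.int64(253), np.int64(278)]
168 225 266
180 225 268
200 226 267
[0.5565 0.3022 0.2954]
dx,dy,lip z [ 0.0067 -0.0053  0.1296] res [-0.071   1.7658 -0.2445 -0.6929  0.5707  0.1516 -1.6672 -1.0854]
```

```bash
python3 -c "
from station import order,status
o=status.get_obs();print(o['contact_force'],o['grip_force'],o['opening'],abs(o['dq']).max())
print(order.finish_job())"
```

```text
[-0.7616646   0.74485795 -0.70822401] 40.06168842315674 0.018520014035673 0.000660622438660235
the job is handed in; nothing more can be done
None
```

The board is home on both pins and released, and the arm is holding the clip squeezed open over the middle of the board's top edge, its pin about 15 mm above it with no contact force seen; the job is handed in, but no verdict came back.

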